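# Set the ear-post welder and hold the work slide at its click

## Task

Get the ear-post welder ready for its weld: first turn the voltage dial on the power unit to 6 on its scale, then push the work slide with the clamped brass disc in under the electrode until you feel the spring ball click into the slide's notch. Finish there, still holding the slide's handle with the ball in the notch and the slide at rest; do not let go, and do not knock the tools and stock about on the bench.

Things in the scene. Friction and masses are not known exactly. Their poses are not given: they have to be found in the camera images.
- power_unit: The welder's power unit: white box, 220 (its x) x 200 (y) x 90 mm high, bolted down; origin: centre of the underside, z up. The voltage dial stands on its top, 40 mm towards -x of the centre; nothing else on the top is over 6 mm high. Round the dial are 11 black ticks, 0 to 10 clockwise, 27 degrees apart; 0, 5 and 10 are longer and thicker, and 5 lies towards the box's +x.
- dial (a joint): The voltage dial, a round black ribbed knob 36 mm across on a 50 mm skirt, upright axis, top 32 mm above the box. Value in rad, growing clockwise seen from above: 0 at tick 0, 0.4712 per tick, 2.827 at 6 (first short tick past the long middle one), stop at 4.712. Its white line points to the setting. Starts at 1.0 to 2.2. Friction 0.05 N m; stays where it is left.
- dial_grip (a point): Point on the dial's axis 28 mm above the box's top (118 mm above the bench) for the tool centre when gripping the knob from above, at any yaw; fingertips 19 mm beyond it then end 3 mm above the skirt. Axes as the power unit's.
- weld_head: The weld head: grey base 400 (its x) x 130 (y) x 30 mm high, bolted down, from 190 mm on the -x side of the origin to 210 mm on the +x side; origin on the underside, z up. Its +x is the way the work slide is pushed in. At the +x end a column and an arm 250 mm high overhang the rail down to 88 mm above the bench (electrode at x 70 mm); the arm reaches back to x 40 mm.
- work_slide (a joint): Work slide: carriage 190 x 76 mm, top 56 mm above the bench. Value in m: 0 fully out, grows as pushed in along the weld head's +x, stop at 0.125. Starts at 0 to 0.03. Friction about 2 N. The notch meets the ball at one place between 0.075 and 0.105, new each time, to be felt: the ball draws the slide forward over the last 5 mm (3 to 5 N), then blocks it (10 to 20 N to force it past).
- slide_handle (a point): Point on the axis of the slide's handle, an upright round black post 18 mm across, 36 mm tall, top 92 mm above the bench. The point is 79 mm above the bench, at weld head x = -160 mm plus the slide's value, y = 0; tool centre there: fingertips end 4 mm above the carriage. Moves with the slide; axes as the weld head's.
- plunger (a joint): Spring ball (14 mm, steel) in the small block beside the rail on the weld head's -y side, pressing on the slide's edge. Value in m: about 0 = fully in the 10 mm wide notch of that edge; about 0.0029 = riding on the straight edge; below 0.002 the slide is within about 2 mm of the notch's centre. From there the ball centres the slide by itself when the fingers loosen.
- pliers: Flat-nose pliers lying on the bench between the two units, about 120 mm long, 12 mm high, black grips. A loose bystander, to be left where it is; origin at its underside.
- cutters: Side cutters lying on the bench, about 95 mm long, 12 mm high, black grips. A loose bystander, to be left where it is; origin at its underside.
- spool_a: White thread spool standing up, 42 mm across, 56 mm high. A loose bystander, to be left where it is; origin at its underside.
- spool_b: White thread spool standing up, 42 mm across, 56 mm high, in the lane between the two units. A loose bystander, to be left where it is; origin at its underside.
- disc_a: A single pressed brass disc lying flat, 43 mm across, 4 mm thick, in the lane between the two units. A loose bystander, to be left where it is; origin at its underside.
- disc_tray: Grey tray 160 x 120 x 35 mm full of pressed discs. A loose bystander, to be left where it is; origin at its underside.
- findings_bowl: Small white bowl of brass ear wires, 90 mm across, 32 mm high. A loose bystander, to be left where it is; origin at its underside.
- bead_jar: White jar with a steel cap, 66 mm across, 75 mm high. A loose bystander, to be left where it is; origin at its underside.

How it is judged:
By the outcome, as a careful person would: the job done as asked, in the order asked, and still so for the second after the job is handed in, while the arm keeps its last pose, push and grip.
It also fails if it takes over 72 s, if anything falls off the work surface, if the arm or the gripper's body presses on something with over 40 N, if the wrist force passes 120 N, or if a joint passes its speed limit or range.

## Robot

A 6-joint arm with a two-finger parallel gripper is mounted at the origin on the work surface. World frame = base frame: x ahead of the robot, y to its left, z up, the work surface at z = 0. Lengths are in m, angles in degrees, forces in N, time in s.
With the tool pointing down it reaches from about 0.375 to 0.9 m from the base axis. Payload 3.1 kg.
Tool frame: the origin (TCP) lies between the finger pads, 19 mm behind the fingertips; this is the grasp point; z points along the fingers, y is the line along which they close (so a half turn about z gives the same grasp; the last joint's range is limited). The gripper opens to 87 mm and grips with 3 to 60 N. Pads are 19 mm wide; open, the fingers measure 117 mm over their backs; the gripper's body (75 mm by 190 mm) begins 51 mm behind the grasp point.
Start: joints at [66.091, 30.224, 82.088, -0, 67.689, -10.227], TCP at [0.148, 0.607, 0.241] pointing down, gripper open.
Joint ranges: [-176.69, 176.69], [-43.24, 126.21], [12.49, 139.97], [-82, 262], [0, 151.66], [-163.58, 163.58]. Speed limits (degrees/s): [159.86, 159.86, 180, 180, 180, 180].

## Interface

Orientations are given as a 3x3 rotation matrix whose columns are the frame's x, y, z axes.
In Python, from rig import read_state, capture, calibration, hand_in gives the robot as it stands.
- The arm moves only by the tool send_rows, never from a script. Its argument "plan" is a list of rows, each a list of 5 numbers: the closure in counts, from 0 (fully open) to 255 (shut), then the shift along the tool's x, y, z in m, then the turn about the tool's z in rad. A call has 1 to 20 rows; each row shifts and turns the commanded pose from where the row before left it, along the tool's axes as they then stand; what a row does not reach is not made up. A row lasts 1/12 s, in which the tool goes at most 41.7 mm and 7.16 degrees, less where a joint would pass 70% of its speed; a pose out of reach is approached as far as the arm can. A call is refused whole if a number of a shift passes 0.0417 or a number of a turn 0.125, either way. A call with a gripper value outside its range is refused whole. The fingers move at their own pace and stop on an object; the grip force is fixed at half the most. Time passes only in rows, so rows that do not move let the fingers close. It gives the time, the measured TCP pose, the force, the opening and the grip force at its end, in the units of the state.
- read_state(): the state, without advancing time (a new reading comes with each control period).
- capture(name): name is "scene" or "top" or "wrist"; returns (picture, depth): 480x640x3 uint8, blue, green, red; 480x640 float32, m along the optical axis (not along the pixel's ray), 0 where there is no reading.
- calibration(name): a dict with "fx", "fy", "cx", "cy" (pixels), "dist_coeffs" ([k1, k2, p1, p2, k3] as OpenCV has them; the pictures are not rectified), "xyz" and "rotation" of the camera in the world. Camera axes: x right, y down, z forward; pixel columns grow to the right and rows downward; lengths in m; the calibration is good to about 2 mm. A picture is of the moment at which its call begins: read the wrist's pose just before it. calibration takes no time and is no camera call; for the wrist camera it gives the pose at the moment of the call.
- hand_in(): hands the job in; it is judged then, once.
The state is a dict: "time_s": time; "joint_positions": joint angles; "qvel": joint speeds; "tau": joint torques, N m; "position": TCP position; "tcp_rot": TCP orientation; "force": force on the tool from outside, world axes, zero at the start; "moment": the same for the moment, N m; "opening": opening from 0.0 (shut) to 1.0 (fully open); "grasp_force": force on a finger pad.
Only numpy, scipy, OpenCV 4.12 (cv2) and the standard library are available. Lean on these libraries where they do the work, as an engineer would, in place of code of your own. Each camera call takes 0.05 s, during which the arm holds its last target. There are 200 camera calls.

## Working session

There is one attempt and no reset: what is moved stays moved. The work goes in short steps, Python scripts to look and compute and a tool call to move; the robot and the scene stay as the last step left them, time stands still between calls to the robot, and variables do not carry over. Pictures are saved under pics/ and viewed, at most 10 in all, crops included, and the job is handed in when it is done.

Besides the shell and the picture viewer there is one more tool, called in YAML: its name, and indented under it one key for each argument. send_rows: Moves the arm, as the interface text tells. Its arguments: {"type":"object","properties":{"plan":{"type":"array","items":{"type":"array","items":{"type":"number"}}}},"required":["plan"]}

```bash
mkdir -p pics; ls; python3 - <<'E'
from rig import *
import cv2,numpy as np
s=read_state();print(s)
for n in("top","scene"):
    p,d=capture(n);cv2.imwrite(f"pics/{n}0.png",p);np.save(f"pics/{n}0.npy",d)
    print(n,calibration(n))
E
```

```text
pics
{'time_s': 0.0, 'joint_positions': array([ 6.60900152e+01,  3.02785554e+01,  8.21557817e+01, -6.47079336e-04,
        6.76869574e+01, -1.02267465e+01]), 'qvel': array([0.00480241, 0.01167748, 0.03456692, 0.07727047, 0.0541373 ,
       0.01513855]), 'tau': array([ 8.19181842e-04, -4.40046608e+01, -1.76593727e+01,  6.35140669e-02,
        5.82178950e-02, -1.37995485e-04]), 'position': array([0.14753593, 0.60664036, 0.24027933]), 'tcp_rot': array([[-9.71619227e-01,  2.36548849e-01, -8.48465399e-04],
       [ 2.36550089e-01,  9.71617360e-01, -1.93954900e-03],
       [ 3.65585627e-04, -2.08520766e-03, -9.99997759e-01]]), 'force': array([-0.67330431,  0.03801256, -0.79291758]), 'moment': array([-0.02585875,  0.05913665, -0.00579508]), 'grasp_force': 0.0, 'opening': 1.001394248201459}
top {'fx': 491.40375808641807, 'fy': 491.40375808641807, 'cx': 317.02319588676744, 'cy': 230.9757248548163, 'dist_coeffs': array([-0.08458412,  0.        ,  0.        ,  0.        ,  0.        ]), 'xyz': array([0.40862494, 0.01587159, 1.19844943]), 'rotation': array([[-0.01612921, -0.9954003 ,  0.09443569],
       [-0.99983052,  0.01689491,  0.00731418],
       [-0.00887602, -0.09430172, -0.99550409]])}
scene {'fx': 493.4490615785835, 'fy': 493.4490615785835, 'cx': 315.3122864660899, 'cy': 237.68021627163836, 'dist_coeffs': array([0.03487455, 0.        , 0.        , 0.        , 0.        ]), 'xyz': array([1.0749324 , 0.49267387, 1.0907391 ]), 'rotation': array([[-0.65393832,  0.60866952, -0.44931737],
       [ 0.75648232,  0.53388838, -0.37775348],
       [ 0.0099583 , -0.58692812, -0.8095778 ]])}
```

View pics/top0.png

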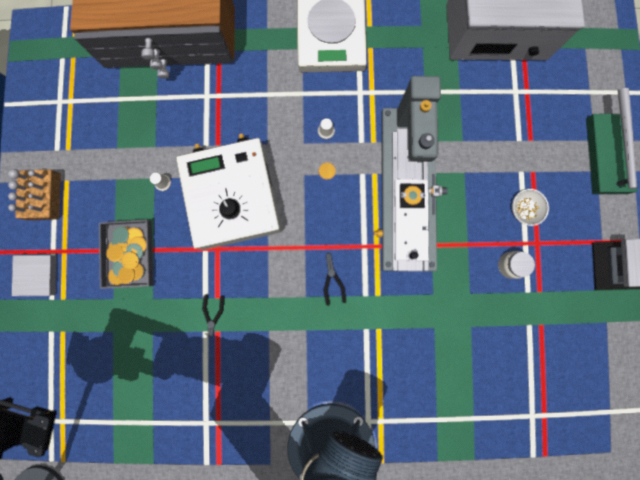

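View pics/scene0.png

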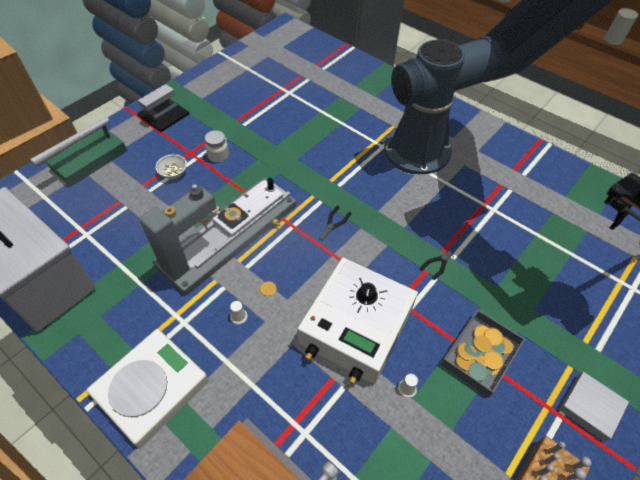

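The top picture shows the power unit with its dial at about (229,208). The weld head's handle is at (413,255), and its rail runs up the picture, which is world +x. Next I'll enlarge both regions.

```bash
cat > h.py <<'E'
from rig import *
import cv2,numpy as np
def ray(n,px,z,c=None):
    "pixels -> world points on plane height z"
    c=c or calibration(n);K=np.array([[c['fx'],0,c['cx']],[0,c['fy'],c['cy']],[0,0,1]])
    u=cv2.undistortPoints(np.array(px,float).reshape(-1,1,2),K,c['dist_coeffs'])[:,0]
    r=np.c_[u,np.ones(len(u))]@c['rotation'].T
    return c['xyz']+r*((z-c['xyz'][2])/r[:,2])[:,None]
E
python3 - <<'E'
from h import *
p=cv2.imread("pics/top0.png")
a=cv2.resize(p[125:265,165:295],None,fx=3,fy=3,interpolation=cv2.INTER_CUBIC)
b=cv2.resize(p[70:280,370:450],None,fx=2.8,fy=2.8,interpolation=cv2.INTER_CUBIC)
o=np.zeros((600,800,3),np.uint8);o[:a.shape[0],:a.shape[1]]=a;o[:b.shape[0],400:400+b.shape[1]]=b
cv2.imwrite("pics/z.png",o)
d=np.load("pics/top0.npy");print(d[208,229],d[255,413],d[200,200])
print(ray("top",[[229,208]],.122),ray("top",[[413,255]],.092))
E
```

```text
1.0852182 1.1070374 1.1217448
[[0.56529098 0.21837212 0.122     ]] [[ 0.45549695 -0.19154493  0.092     ]]
```

View pics/z.png

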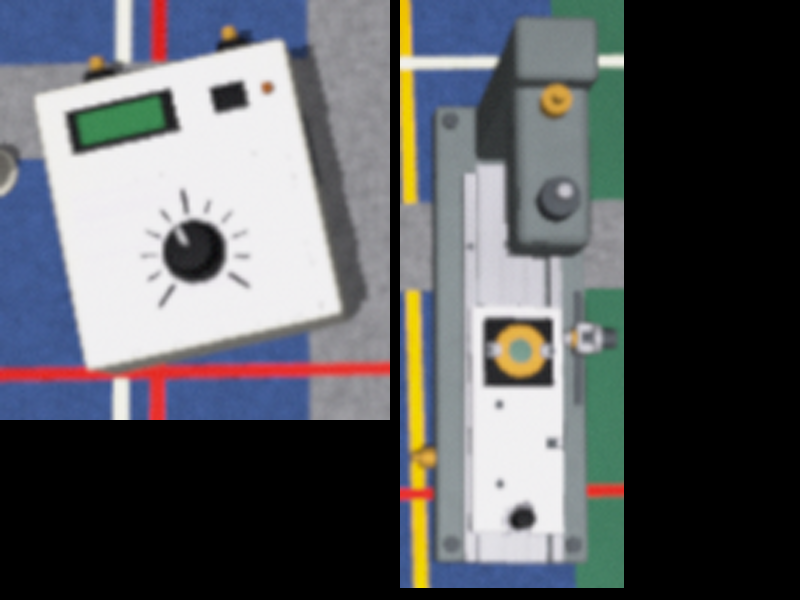

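The crop shows the box corners, the dial line pointing up-left (past the tick before 5), the weld-head base edges and the handle top at about (521,517) in the crop. I'll work out the poses from these.

```bash
python3 - <<'E'
from h import *
A=lambda l:np.array(l)/3+[165,125]-1/3
B=lambda l:(np.array(l)-[400,0])/2.8+[370,70]-.33
c=ray("top",A([[35,95],[285,40],[343,313],[88,370]]),.09);print(c.round(4),np.linalg.norm(c-np.roll(c,-1,0),axis=1))
x=(c[0]+c[1]-c[2]-c[3])[:2];y=(c[0]-c[1]+c[3]-c[2])[:2]
yaw=np.arctan2(x[1],x[0]);yaw2=np.arctan2(-y[0],y[1]);print("yaw",np.degrees([yaw,yaw2]))
ce=c.mean(0);X=np.array([np.cos(yaw2),np.sin(yaw2)]);print("centre",ce,"dial",ce[:2]-.04*X, ray("top",A([[194,251]]),.118))
l=ray("top",A([[187,239],[178,226]]),.122);v=(l[1]-l[0]);a=np.degrees(np.arctan2(v[1],v[0]));print("line ang",a,"value",np.radians(135+np.degrees(yaw2)-a))
t=ray("top",A([[183,192],[187,212],[162,303],[174,287],[248,286],[230,273]]),.09)
for i in(0,2,4):
  v=t[i]-t[i+1];print("tick ang",np.degrees(np.arctan2(v[1],v[0])))
w=ray("top",B([[437,107],[435,560],[586,560]]),.03);print(w)
v=w[0]-w[1];print("wyaw",np.degrees(np.arctan2(v[1],v[0])),np.linalg.norm(v))
s=ray("top",B([[474,310],[472,531],[562,531],[562,310]]),.056);print(s)
v=s[0]-s[1];print(np.degrees(np.arctan2(v[1],v[0])),np.linalg.norm(v))
h=ray("top",B([[521,517]]),.09);print("handle",h)
E
```

```text
[[0.6937 0.3485 0.09  ]
 [0.7326 0.1536 0.09  ]
 [0.5197 0.1102 0.09  ]
 [0.4796 0.3046 0.09  ]] [0.19875162 0.21726137 0.19847743 0.21855907]
yaw [11.5394541  11.47777565]
centre [0.60643039 0.22921046 0.09      ] dial [0.56723032 0.22125095] [[0.56510919 0.21837492 0.118     ]]
line ang 34.380893811647624 value 1.9564596693471081
tick ang 11.412074189979862
tick ang 142.81724904472213
tick ang -126.59638152654207
[[ 0.82096128 -0.14251934  0.03      ]
 [ 0.4246302  -0.12862052  0.03      ]
 [ 0.4222117  -0.25728421  0.03      ]]
wyaw -2.008467125321902 0.39657470509867127
[[ 0.63386428 -0.16445566  0.056     ]
 [ 0.44773671 -0.15684117  0.056     ]
 [ 0.44635773 -0.23196837  0.056     ]
 [ 0.63278603 -0.23910687  0.056     ]]
-2.3426690103312304 0.1862832574414807
handle [[ 0.4571388  -0.19170837  0.09      ]]
```

The measurements agree with the given sizes. The dial is at about (0.566, 0.220) with a value of about 1.95, and the handle is at (0.456, -0.192) with the weld head's yaw at -2°. I'll move over the dial.

send_rows:
  plan:
    - [0, -0.033, -0.0184, 0, 0]
    - [0, -0.033, -0.0184, 0, 0]
    - [0, -0.033, -0.0184, 0, 0]
    - [0, -0.033, -0.0184, 0, 0]
    - [0, -0.033, -0.0184, 0, 0]
    - [0, -0.033, -0.0184, 0, 0]
    - [0, -0.033, -0.0184, 0, 0]
    - [0, -0.033, -0.0184, 0, 0]
    - [0, -0.033, -0.0184, 0, 0]
    - [0, -0.033, -0.0184, 0, 0]
    - [0, -0.033, -0.0184, 0, 0]
    - [0, -0.033, -0.0184, 0, 0]
    - [0, -0.033, -0.0184, 0, 0]
    - [0, -0.033, -0.0184, 0, 0]
    - [0, -0.033, -0.0184, 0, 0]
    - [0, 0, 0, 0, 0]
    - [0, 0, 0, 0, 0]

```text
time_s: 1.52
position: [0.5646, 0.2202, 0.2406]
tcp_rot: [[-0.971, 0.24, -0.001], [0.24, 0.971, 0.0], [0.001, -0.0, -1.0]]
force: [-0.3, 1.4, -0.6]
opening: 1.002
grasp_force: 0.0
```

```bash
python3 - <<'E'
from h import *
import pickle
c=calibration("wrist");p,d=capture("wrist");pickle.dump(c,open("pics/w1.pkl","wb"))
cv2.imwrite("pics/w1.png",p);s=read_state();print(s['position'],s['joint_positions'],s['tcp_rot'][:,0],s['force'],c)
E
```

```text
[0.56313048 0.22139164 0.24051715] [ 1.08754828e+01  2.87648036e+01  8.50165202e+01  3.63350528e-02
  6.63381191e+01 -6.53492055e+01] [-0.97117389  0.23836257  0.0021368 ] [ 0.40883635 -0.08794613  0.62872622] {'fx': 403.4903926786359, 'fy': 403.4903926786359, 'cx': 319.3476946637495, 'cy': 238.05491854447845, 'dist_coeffs': array([0.02669277, 0.        , 0.        , 0.        , 0.        ]), 'xyz': array([0.49103561, 0.238716  , 0.3835369 ]), 'rotation': array([[ 0.2422592 ,  0.9322966 ,  0.26857684],
       [ 0.97021096, -0.23309953, -0.06599465],
       [ 0.00107854,  0.27656401, -0.96099489]])}
```

View pics/w1.png

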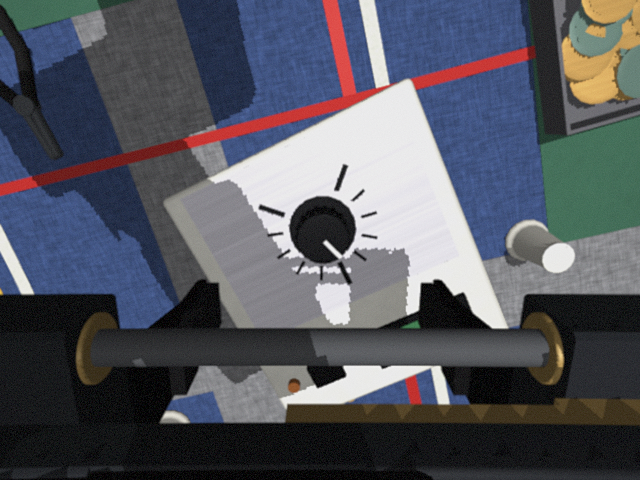

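The wrist view shows the dial at about (322,230), with the white line running (326,241) to (341,258), just short of long tick 5 at (346,272). I'll measure it from here.

```bash
python3 - <<'E'
from h import *
import pickle
c=pickle.load(open("pics/w1.pkl","rb"));p=cv2.imread("pics/w1.png")
r=lambda px,z:ray("wrist",px,z,c)
l=r([[325,240],[341,258]],.122);v=l[1]-l[0];la=np.degrees(np.arctan2(v[1],v[0]))
print("line",l[:,:2],la)
# ticks outer/inner: 5, 6, 0, 10
t=r([[349,283],[341,263],[321,279],[322,266],[346,166],[338,190],[260,206],[284,215]],.09)
for i in range(0,8,2):
  v=t[i]-t[i+1];print("tick",np.degrees(np.arctan2(v[1],v[0])))
# dial centre = intersection of tick lines
A=[];b=[]
for i in (0,4,6):
  v=(t[i]-t[i+1])[:2];n=np.array([-v[1],v[0]])/np.linalg.norm(v);A.append(n);b.append(n@t[i][:2])
print("centre",np.linalg.lstsq(np.array(A),np.array(b),rcond=None)[0])
m=(cv2.cvtColor(p,cv2.COLOR_BGR2GRAY)<75).astype(np.uint8);k=cv2.morphologyEx(m,cv2.MORPH_OPEN,np.ones((9,9)))
n,lab,st,ce=cv2.connectedComponentsWithStats(k);j=lab[225,315];print(st[j],ce[j],[r([ce[j]],z)[0,:2] for z in(.1,.11,.122)])
bc=r([[411,80],[165,203]],.09);v=bc[1]-bc[0];print("edge",np.degrees(np.arctan2(v[1],v[0])))
o=cv2.resize(p[150:300,240:400],None,fx=4,fy=4,interpolation=cv2.INTER_CUBIC);cv2.imwrite("pics/w1z.png",o)
E
```

```text
line [[0.56638182 0.22412799]
 [0.58149939 0.23168691]] 26.56544359099326
tick 7.395218982010213
tick -18.063160728447766
tick 148.31322538923087
tick -125.20633868096787
centre [0.56794108 0.22499036]
[ 291  197   64   66 3147] [321.54528122 227.79663171] [array([0.56314682, 0.22266945]), array([0.56060355, 0.22323539]), array([0.55755162, 0.22391452])]
edge -78.31797014312008
```

View pics/w1z.png

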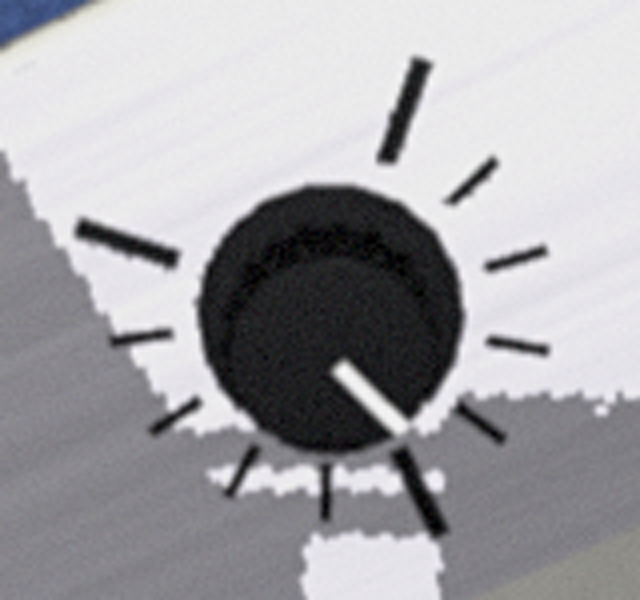

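The zoom shows all 11 ticks, with 0 at crop (405,110) and running clockwise to 10 at (127,243). The line runs from (338,366) to (402,428), between 4 and 5. I'll fit the centre and angle.

```bash
python3 - <<'E'
from h import *
import pickle
from scipy.optimize import least_squares
c=pickle.load(open("pics/w1.pkl","rb"))
r=lambda px,z:ray("wrist",np.array(px)/4+[240,150]-.375,z,c)
inner=[[388,158],[449,202],[487,267],[489,341],[459,405],[401,451],[326,465],[255,448],[198,402],[171,334],[177,260]]
t=r(inner,.09)[:,:2]
def f(p):
    a=p[2]-np.arange(11)*np.radians(27)
    return (p[:2]+p[3]*np.c_[np.cos(a),np.sin(a)]-t).ravel()
s=least_squares(f,[.567,.222,np.radians(146),.03]);print(s.x[:2],np.degrees(s.x[2]),s.x[3],np.abs(s.fun).max())
l=r([[338,366],[404,430]],.122)[:,:2];v=l[1]-l[0];print("line",l,np.degrees(np.arctan2(v[1],v[0])))
for q in (v,l.mean(0)-s.x[:2],l[1]-s.x[:2]): print("value",(s.x[2]-np.arctan2(q[1],q[0])))
print("top disc centre",r([[335,350]],.122),"skirt",r([[331,319]],.096))
E
```

```text
[0.56579455 0.22268106] 146.75600033108876 0.030537279307804737 0.0004116906948929966
line [[0.56700792 0.22336517]
 [0.58082232 0.23158215]] 30.7447190153459
value 2.0247788284170922
value 2.0282079475395003
value 2.026630094573778
top disc centre [[0.56415502 0.22354698 0.122     ]] skirt [[0.5654787  0.22274697 0.096     ]]
```

Every estimate agrees: the centre is at (0.5657, 0.2222) and the value is 2.027, so the dial needs +0.80 rad. I'll go down and grip it.

send_rows:
  plan:
    - [0, -0.0024, 0.0012, 0.02, 0]
    - [0, 0, 0, 0.03, 0]
    - [0, 0, 0, 0.03, 0]
    - [0, 0, 0, 0.02, 0]
    - [0, 0, 0, 0.015, 0]
    - [0, 0, 0, 0.0075, 0]
    - [0, 0, 0, 0, 0]
    - [0, 0, 0, 0, 0]
    - [0, 0, 0, 0, 0]

```text
time_s: 2.32
position: [0.5665, 0.2233, 0.12]
tcp_rot: [[-0.972, 0.236, 0.002], [0.236, 0.972, 0.001], [-0.002, 0.001, -1.0]]
force: [1.5, -0.1, -0.3]
opening: 1.001
grasp_force: 0.0
```

send_rows:
  plan:
    - [150, 0, 0, 0.0015, 0]
    - [255, 0, 0, 0, 0]
    - [255, 0, 0, 0, 0]
    - [255, 0, 0, 0, 0]
    - [255, 0, 0, 0, 0]
    - [255, 0, 0, 0, 0]
    - [255, 0, 0, 0, 0]
    - [255, 0, 0, 0, 0]

```text
time_s: 2.98
position: [0.5661, 0.2225, 0.1172]
tcp_rot: [[-0.972, 0.237, -0.0], [0.237, 0.972, 0.0], [0.0, -0.0, -1.0]]
force: [0.4, 0.5, -0.3]
opening: 0.479
grasp_force: 0.0
```

send_rows:
  plan:
    - [255, 0, 0, 0, 0]
    - [255, 0, 0, 0, 0]
    - [255, 0, 0, 0, 0]
    - [255, 0, 0, 0, 0]

```text
time_s: 3.32
position: [0.566, 0.2222, 0.1172]
tcp_rot: [[-0.972, 0.236, -0.0], [0.236, 0.972, -0.001], [0.0, -0.001, -1.0]]
force: [0.3, -2.9, 0.7]
opening: 0.41
grasp_force: 30.0
```

send_rows:
  plan:
    - [255, 0, 0, 0, 0.08]
    - [255, 0, 0, 0, 0.08]
    - [255, 0, 0, 0, 0.08]
    - [255, 0, 0, 0, 0.08]
    - [255, 0, 0, 0, 0.08]
    - [255, 0, 0, 0, 0.08]
    - [255, 0, 0, 0, 0.08]
    - [255, 0, 0, 0, 0.08]
    - [255, 0, 0, 0, 0.08]
    - [255, 0, 0, 0, 0.08]
    - [255, 0, 0, 0, 0]
    - [255, 0, 0, 0, 0]
    - [255, 0, 0, 0, 0]

```text
time_s: 4.4
position: [0.5658, 0.222, 0.1172]
tcp_rot: [[-0.509, 0.861, -0.001], [0.861, 0.509, -0.001], [-0.0, -0.001, -1.0]]
force: [-0.8, -4.0, 2.1]
opening: 0.409
grasp_force: 30.0
```

send_rows:
  plan:
    - [120, 0, 0, 0, 0]
    - [0, 0, 0, 0, 0]
    - [0, 0, 0, 0, 0]
    - [0, 0, 0, 0, 0]
    - [0, 0, 0, 0, 0]
    - [0, 0, 0, 0, 0]
    - [0, 0, 0, 0, 0]
    - [0, 0, 0, 0, 0]
    - [0, 0, 0, -0.02, 0]
    - [0, 0, 0, -0.03, 0]
    - [0, 0, 0, -0.03, 0]
    - [0, 0, 0, -0.03, 0]
    - [0, 0, 0, -0.02, 0]
    - [0, 0, 0, 0, 0]
    - [0, 0, 0, 0, 0]

```text
time_s: 5.65
position: [0.5667, 0.2228, 0.2487]
tcp_rot: [[-0.507, 0.862, 0.003], [0.862, 0.507, 0.001], [-0.001, 0.003, -1.0]]
force: [-0.5, 0.2, 0.4]
opening: 1.001
grasp_force: 0.0
```

```bash
python3 - <<'E'
from h import *
import pickle
c=calibration("wrist");p,d=capture("wrist");pickle.dump(c,open("pics/w2.pkl","wb"))
cv2.imwrite("pics/w2.png",p);s=read_state();print(s['time_s'],s['position'],s['joint_positions'],s['tcp_rot'][:,0],s['opening'])
K=np.array([[c['fx'],0,c['cx']],[0,c['fy'],c['cy']],[0,0,1]])
q,_=cv2.projectPoints(np.array([[.5657,.2225,.1]]),cv2.Rodrigues(c['rotation'].T)[0],-c['rotation'].T@c['xyz'],K,c['dist_coeffs']);print(q)
u,v=q.ravel().astype(int);print(u,v)
o=cv2.resize(p[v-75:v+75,u-80:u+80],None,fx=4,fy=4,interpolation=cv2.INTER_CUBIC);cv2.imwrite("pics/w2z.png",o)
E
```

```text
5.7 [0.56565069 0.22252908 0.24708115] [ 1.09517772e+01  2.85283380e+01  8.42695028e+01  2.68239622e-03
  6.72196268e+01 -1.95331515e+01] [-5.07296051e-01  8.61771835e-01  1.42608611e-04] 0.9999722094205773
[[[317.03579102 227.57900535]]]
317 227
```

View pics/w2z.png

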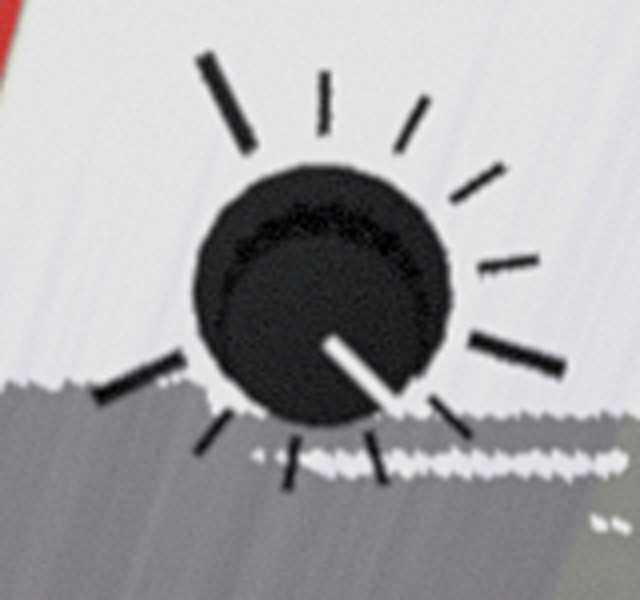

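The line now points at the first short tick past long tick 5, with the tick's inner end at crop (432,398). I'll check the number.

```bash
python3 - <<'E'
from h import *
import pickle
from scipy.optimize import least_squares
c=pickle.load(open("pics/w2.pkl","rb"))
r=lambda px,z:ray("wrist",np.array(px)/4+[237,152]-.375,z,c)
inner=[[250,150],[323,134],[399,151],[452,200],[480,268],[471,340],[432,398],[370,433],[295,438],[229,410],[184,356]]
t=r(inner,.09)[:,:2]
def f(p):
    a=p[2]-np.arange(11)*np.radians(27)
    return (p[:2]+p[3]*np.c_[np.cos(a),np.sin(a)]-t).ravel()
s=least_squares(f,[.567,.222,np.radians(146),.03]);print(s.x[:2],np.degrees(s.x[2]),s.x[3],np.abs(s.fun).max())
l=r([[328,342],[394,407]],.122)[:,:2];v=l[1]-l[0]
for q in (v,l.mean(0)-s.x[:2],l[1]-s.x[:2]): print("value",(s.x[2]-np.arctan2(q[1],q[0])))
# next: goal above handle
g=np.array([.4563,-.1917]);S=read_state();R=S['tcp_rot'];print(R.T@np.r_[g-S['position'][:2],0])
E
```

```text
[0.56579629 0.22261984] 146.63013396000716 0.030415413508402184 0.0004083872938961397
value 2.8273467555498577
value 2.8356853608208805
value 2.8318693927487795
[-3.01497777e-01 -3.04372123e-01  4.00645015e-05]
```

The dial reads 2.83, which is 6 on its scale. Next I'll go over the handle and turn the tool so that it closes across the slide, camera away from the weld arm.

send_rows:
  plan:
    - [0, -0.0274, -0.0277, 0, 0]
    - [0, -0.0274, -0.0277, 0, 0]
    - [0, -0.0274, -0.0277, 0, 0]
    - [0, -0.0274, -0.0277, 0, 0]
    - [0, -0.0274, -0.0277, 0, 0]
    - [0, -0.0274, -0.0277, 0, 0]
    - [0, -0.0274, -0.0277, 0, 0]
    - [0, -0.0274, -0.0277, 0, 0]
    - [0, -0.0274, -0.0277, 0, 0]
    - [0, -0.0274, -0.0277, 0, 0]
    - [0, -0.0274, -0.0277, 0, 0]
    - [0, 0, 0, 0, 0]

```text
time_s: 6.7
position: [0.4548, -0.1979, 0.2457]
tcp_rot: [[-0.502, 0.865, -0.002], [0.865, 0.502, -0.002], [-0.001, -0.003, -1.0]]
force: [1.1, 0.1, 0.6]
opening: 1.003
grasp_force: 0.0
```

send_rows:
  plan:
    - [0, 0, 0, 0, -0.1115]
    - [0, 0, 0, 0, -0.1115]
    - [0, 0, 0, 0, -0.1115]
    - [0, 0, 0, 0, -0.1115]
    - [0, 0, 0, 0, -0.1115]
    - [0, 0, 0, 0, -0.1115]
    - [0, 0, 0, 0, -0.1115]
    - [0, 0, 0, 0, -0.1115]
    - [0, 0, 0, 0, -0.1115]
    - [0, 0, 0, 0, 0]
    - [0, 0, 0, 0, 0]

```text
time_s: 7.62
position: [0.4558, -0.1909, 0.246]
tcp_rot: [[-0.999, 0.038, -0.002], [0.038, 0.999, 0.002], [0.002, 0.002, -1.0]]
force: [0.3, 0.5, -0.5]
opening: 0.998
grasp_force: 0.0
```

```bash
python3 - <<'E'
from h import *
import pickle
c=calibration("wrist");p,d=capture("wrist");pickle.dump(c,open("pics/w3.pkl","wb"))
cv2.imwrite("pics/w3.png",p);s=read_state();print(s['time_s'],s['position'],s['joint_positions'],s['tcp_rot'][:,0],s['opening'])
E
```

```text
7.6667 [ 0.45586636 -0.19101969  0.24620822] [-3.57164352e+01  1.98614164e+01  1.00055657e+02  7.14188948e-03
  6.02290923e+01 -1.23555146e+02] [-0.99928421  0.03777302  0.00206623] 1.0030753998718334
```

View pics/w3.png

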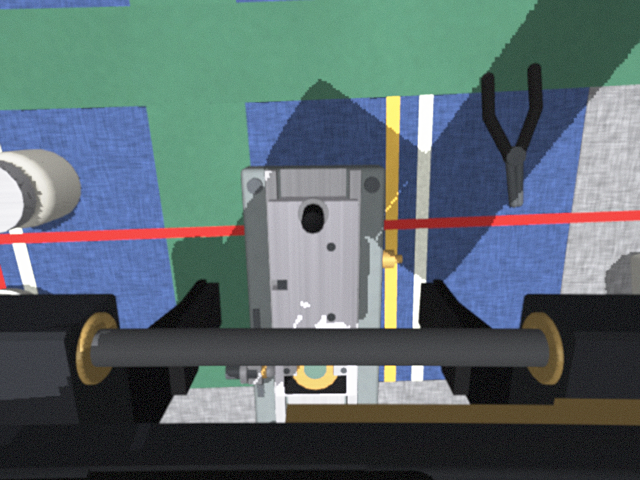

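The wrist view shows the handle's black post at about (313,218) on the carriage, whose edges are at columns 267 and 361. Spool and pliers are well clear.

```bash
python3 - <<'E'
from h import *
import pickle
c=pickle.load(open("pics/w3.pkl","rb"));p=cv2.imread("pics/w3.png")
r=lambda px,z:ray("wrist",px,z,c)[:,:2]
g=cv2.cvtColor(p,cv2.COLOR_BGR2GRAY)[190:245,285:345];m=(g<50).astype(np.uint8)
n,lab,st,ce=cv2.connectedComponentsWithStats(m);j=1+st[1:,4].argmax();print(st[j],ce[j]+[285,190])
u=ce[j]+[285,190];print([r([u],z) for z in(.07,.079,.092)])
x0,y0,w,h=st[j,:4];x0+=285;y0+=190
print("top disc by lower edge",r([[x0+w/2,y0+h]],.092), "width",r([[x0,u[1]],[x0+w,u[1]]],.085))
s=r([[268,225],[361,225]],.056);print("slide",s,s.mean(0))
S=read_state();print(S['position'])
E
```

```text
[ 17  15  22  28 482] [312.41286307 218.2780083 ]
[array([[ 0.45457205, -0.19564543]]), array([[ 0.45247324, -0.19543273]]), array([[ 0.44944163, -0.1951255 ]])]
top disc by lower edge [[ 0.46097141 -0.19519335]] width [[ 0.45074665 -0.20333157]
 [ 0.45143908 -0.18634128]]
slide [[ 0.46216031 -0.23395624]
 [ 0.46538713 -0.1549335 ]] [ 0.46377372 -0.19444487]
[ 0.45586636 -0.19101969  0.24620822]
```

send_rows:
  plan:
    - [0, 0.0028, -0.0034, 0.02, 0]
    - [0, 0, 0, 0.03, 0]
    - [0, 0, 0, 0.03, 0]
    - [0, 0, 0, 0.03, 0]
    - [0, 0, 0, 0.025, 0]
    - [0, 0, 0, 0.02, 0]
    - [0, 0, 0, 0.01, 0]
    - [0, 0, 0, 0, 0]
    - [0, 0, 0, 0, 0]
    - [0, 0, 0, 0, 0]

```text
time_s: 8.5
position: [0.4542, -0.1954, 0.0831]
tcp_rot: [[-0.999, 0.036, 0.002], [0.036, 0.999, -0.001], [-0.002, -0.001, -1.0]]
force: [0.7, 0.2, 0.6]
opening: 1.003
grasp_force: 0.0
```

send_rows:
  plan:
    - [150, 0, 0, 0.002, 0]
    - [200, 0, 0, 0, 0]
    - [255, 0, 0, 0, 0]
    - [255, 0, 0, 0, 0]
    - [255, 0, 0, 0, 0]
    - [255, 0, 0, 0, 0]
    - [255, 0, 0, 0, 0]
    - [255, 0, 0, 0, 0]
    - [255, 0, 0, 0, 0]
    - [255, 0, 0, 0, 0]
    - [255, 0, 0, 0, 0]
    - [255, 0, 0, 0, 0]
    - [255, 0, 0, 0, 0]
    - [255, 0, 0, 0, 0]
    - [255, 0, 0, 0, 0]
    - [255, 0, 0, 0, 0]

```text
time_s: 9.83
position: [0.4539, -0.1959, 0.0803]
tcp_rot: [[-0.999, 0.035, 0.001], [0.035, 0.999, -0.001], [-0.001, -0.001, -1.0]]
force: [-0.5, -5.2, -3.3]
opening: 0.195
grasp_force: 30.0
```

The handle is gripped and the slide is near 0. I'll push fast to about 65 mm first, then feel for the notch in small steps.

send_rows:
  plan:
    - [255, -0.003, -0.0005, 0, 0]
    - [255, -0.006, 0, 0, 0]
    - [255, -0.006, 0, 0, 0]
    - [255, -0.006, 0, 0, 0]
    - [255, -0.006, 0, 0, 0]
    - [255, -0.006, 0, 0, 0]
    - [255, -0.006, 0, 0, 0]
    - [255, -0.006, 0, 0, 0]
    - [255, -0.006, 0, 0, 0]
    - [255, -0.006, 0, 0, 0]
    - [255, -0.006, 0, 0, 0]
    - [255, -0.002, 0, 0, 0]
    - [255, 0, 0, 0, 0]

```text
time_s: 10.92
position: [0.5184, -0.1977, 0.0802]
tcp_rot: [[-0.999, 0.035, -0.0], [0.035, 0.999, 0.0], [0.0, 0.0, -1.0]]
force: [-0.8, -2.7, -1.3]
opening: 0.2
grasp_force: 30.0
```

send_rows:
  plan:
    - [255, -0.001, 0, 0, 0]
    - [255, -0.001, 0, 0, 0]

```text
time_s: 11.08
position: [0.5193, -0.1977, 0.0802]
tcp_rot: [[-0.999, 0.035, -0.002], [0.035, 0.999, 0.0], [0.002, 0.0, -1.0]]
force: [-3.5, -4.7, 2.4]
opening: 0.195
grasp_force: 30.0
```

send_rows:
  plan:
    - [255, -0.001, 0, 0, 0]
    - [255, -0.001, 0, 0, 0]

```text
time_s: 11.25
position: [0.5211, -0.1977, 0.0802]
tcp_rot: [[-0.999, 0.035, -0.003], [0.035, 0.999, 0.001], [0.003, 0.0, -1.0]]
force: [-3.1, -3.7, 0.5]
opening: 0.2
grasp_force: 30.0
```

send_rows:
  plan:
    - [255, -0.001, 0, 0, 0]
    - [255, -0.001, 0, 0, 0]

```text
time_s: 11.42
position: [0.5231, -0.1978, 0.0802]
tcp_rot: [[-0.999, 0.035, -0.003], [0.035, 0.999, 0.001], [0.003, 0.001, -1.0]]
force: [-2.4, -3.5, 1.6]
opening: 0.194
grasp_force: 30.0
```

send_rows:
  plan:
    - [255, -0.0005, 0, 0, 0]
    - [255, -0.001, 0, 0, 0]

```text
time_s: 11.58
position: [0.5246, -0.1979, 0.0802]
tcp_rot: [[-0.999, 0.035, -0.003], [0.035, 0.999, 0.001], [0.003, 0.001, -1.0]]
force: [-4.2, -5.0, 0.9]
opening: 0.198
grasp_force: 30.0
```

send_rows:
  plan:
    - [255, -0.001, 0, 0, 0]
    - [255, -0.001, 0, 0, 0]

```text
time_s: 11.75
position: [0.5266, -0.1979, 0.0802]
tcp_rot: [[-0.999, 0.035, -0.003], [0.035, 0.999, 0.001], [0.003, 0.001, -1.0]]
force: [-3.7, -4.2, 1.9]
opening: 0.195
grasp_force: 30.0
```

send_rows:
  plan:
    - [255, -0.0008, 0, 0, 0]
    - [255, -0.0008, 0, 0, 0]

```text
time_s: 11.92
position: [0.5283, -0.198, 0.0802]
tcp_rot: [[-0.999, 0.035, -0.002], [0.035, 0.999, 0.001], [0.002, 0.001, -1.0]]
force: [-3.9, -3.7, 1.8]
opening: 0.2
grasp_force: 30.0
```

send_rows:
  plan:
    - [255, -0.0008, 0, 0, 0]
    - [255, -0.0008, 0, 0, 0]

```text
time_s: 12.08
position: [0.5299, -0.198, 0.0802]
tcp_rot: [[-0.999, 0.035, -0.002], [0.035, 0.999, 0.001], [0.002, 0.001, -1.0]]
force: [-3.2, -3.5, 1.3]
opening: 0.2
grasp_force: 30.0
```

send_rows:
  plan:
    - [255, -0.0008, 0, 0, 0]
    - [255, -0.0008, 0, 0, 0]

```text
time_s: 12.25
position: [0.5315, -0.1981, 0.0802]
tcp_rot: [[-0.999, 0.035, -0.002], [0.035, 0.999, 0.001], [0.002, 0.001, -1.0]]
force: [-3.1, -3.3, 1.8]
opening: 0.198
grasp_force: 30.0
```

send_rows:
  plan:
    - [255, -0.0008, 0, 0, 0]
    - [255, -0.0008, 0, 0, 0]

```text
time_s: 12.42
position: [0.5331, -0.1981, 0.0802]
tcp_rot: [[-0.999, 0.035, -0.002], [0.035, 0.999, 0.001], [0.002, 0.001, -1.0]]
force: [-3.7, -3.7, 2.4]
opening: 0.197
grasp_force: 30.0
```

send_rows:
  plan:
    - [255, -0.0008, 0, 0, 0]
    - [255, -0.0008, 0, 0, 0]

```text
time_s: 12.58
position: [0.5347, -0.1982, 0.0802]
tcp_rot: [[-0.999, 0.035, -0.002], [0.035, 0.999, 0.001], [0.002, 0.001, -1.0]]
force: [-2.8, -2.9, 2.6]
opening: 0.199
grasp_force: 30.0
```

send_rows:
  plan:
    - [255, -0.0008, 0, 0, 0]
    - [255, -0.0008, 0, 0, 0]

```text
time_s: 12.75
position: [0.5366, -0.1982, 0.0803]
tcp_rot: [[-0.999, 0.035, -0.002], [0.035, 0.999, 0.001], [0.002, 0.001, -1.0]]
force: [-4.5, -3.3, 2.0]
opening: 0.196
grasp_force: 30.0
```

send_rows:
  plan:
    - [255, -0.0008, 0, 0, 0]
    - [255, -0.0008, 0, 0, 0]

```text
time_s: 12.92
position: [0.5389, -0.1983, 0.0803]
tcp_rot: [[-0.999, 0.035, -0.0], [0.035, 0.999, 0.0], [0.0, 0.0, -1.0]]
force: [-2.6, -2.2, 1.4]
opening: 0.198
grasp_force: 30.0
```

send_rows:
  plan:
    - [255, -0.0008, 0, 0, 0]
    - [255, -0.0008, 0, 0, 0]

```text
time_s: 13.08
position: [0.5413, -0.1984, 0.0802]
tcp_rot: [[-0.999, 0.036, 0.001], [0.036, 0.999, 0.0], [-0.001, 0.0, -1.0]]
force: [-0.6, -1.0, 0.3]
opening: 0.195
grasp_force: 30.0
```

The position is running ahead of the command, so the ball is drawing the slide in. I'll go one small step at a time from here.

send_rows:
  plan:
    - [255, -0.0005, 0, 0, 0]
    - [255, 0, 0, 0, 0]

```text
time_s: 13.25
position: [0.5424, -0.1984, 0.0802]
tcp_rot: [[-0.999, 0.036, 0.002], [0.036, 0.999, -0.0], [-0.002, 0.0, -1.0]]
force: [1.5, -0.5, -1.7]
opening: 0.195
grasp_force: 30.0
```

send_rows:
  plan:
    - [255, -0.0005, 0, 0, 0]
    - [255, 0, 0, 0, 0]

```text
time_s: 13.42
position: [0.5425, -0.1985, 0.0803]
tcp_rot: [[-0.999, 0.036, 0.002], [0.036, 0.999, -0.0], [-0.002, 0.0, -1.0]]
force: [1.6, 0.1, -0.7]
opening: 0.196
grasp_force: 30.0
```

send_rows:
  plan:
    - [255, -0.0005, 0, 0, 0]
    - [255, 0, 0, 0, 0]

```text
time_s: 13.58
position: [0.5426, -0.1985, 0.0802]
tcp_rot: [[-0.999, 0.035, 0.001], [0.035, 0.999, 0.0], [-0.001, 0.0, -1.0]]
force: [1.9, 0.3, -1.4]
opening: 0.199
grasp_force: 30.0
```

send_rows:
  plan:
    - [255, -0.0005, 0, 0, 0]
    - [255, 0, 0, 0, 0]

```text
time_s: 13.75
position: [0.5427, -0.1985, 0.0803]
tcp_rot: [[-0.999, 0.035, -0.0], [0.035, 0.999, 0.0], [0.0, 0.0, -1.0]]
force: [0.9, -0.1, -0.6]
opening: 0.2
grasp_force: 30.0
```

send_rows:
  plan:
    - [255, -0.0007, 0, 0, 0]
    - [255, 0, 0, 0, 0]

```text
time_s: 13.92
position: [0.5431, -0.1985, 0.0803]
tcp_rot: [[-0.999, 0.035, -0.001], [0.035, 0.999, 0.0], [0.001, 0.0, -1.0]]
force: [1.7, 0.6, 0.2]
opening: 0.198
grasp_force: 30.0
```

send_rows:
  plan:
    - [255, -0.0007, 0, 0, 0]
    - [255, 0, 0, 0, 0]

```text
time_s: 14.08
position: [0.5433, -0.1985, 0.0802]
tcp_rot: [[-0.999, 0.035, -0.002], [0.035, 0.999, 0.001], [0.002, 0.001, -1.0]]
force: [-1.3, 0.8, 2.3]
opening: 0.2
grasp_force: 30.0
```

send_rows:
  plan:
    - [255, -0.0007, 0, 0, 0]
    - [255, 0, 0, 0, 0]

```text
time_s: 14.25
position: [0.5436, -0.1985, 0.0802]
tcp_rot: [[-0.999, 0.035, -0.003], [0.035, 0.999, 0.001], [0.003, 0.001, -1.0]]
force: [-3.7, -1.0, 3.2]
opening: 0.196
grasp_force: 30.0
```

send_rows:
  plan:
    - [255, -0.0007, 0, 0, 0]
    - [255, 0, 0, 0, 0]

```text
time_s: 14.42
position: [0.5438, -0.1985, 0.0802]
tcp_rot: [[-0.999, 0.035, -0.004], [0.035, 0.999, 0.001], [0.004, 0.001, -1.0]]
force: [-5.3, -1.1, 2.9]
opening: 0.198
grasp_force: 30.0
```

The slide is blocked: the force rises past the friction level and the position hardly moves, so the ball is in the notch. I'll relax the push to neutral and confirm it's at rest.

send_rows:
  plan:
    - [255, 0.0008, 0, 0, 0]
    - [255, 0.0008, 0, 0, 0]
    - [255, 0, 0, 0, 0]
    - [255, 0, 0, 0, 0]
    - [255, 0, 0, 0, 0]
    - [255, 0, 0, 0, 0]

```text
time_s: 14.92
position: [0.5436, -0.1985, 0.0802]
tcp_rot: [[-0.999, 0.035, -0.001], [0.035, 0.999, 0.0], [0.001, 0.0, -1.0]]
force: [-5.1, 0.5, 4.3]
opening: 0.197
grasp_force: 30.0
```

```bash
python3 - <<'E'
from h import *
p,d=capture("top");s=read_state();print(s['time_s'],s['position'],s['force'],s['opening'],s['grasp_force'],np.abs(s['qvel']).max())
q,d=capture("scene")
a=cv2.imread("pics/top0.png");o=cv2.resize(np.hstack([a[120:310,130:450],p[120:310,130:450]]),None,fx=1.25,fy=1.25)
b=cv2.resize(q,(448,336));O=np.zeros((o.shape[0]+336,800,3),np.uint8);O[:o.shape[0]]=o;O[o.shape[0]:,:448]=b;cv2.imwrite("pics/f.png",O)
E
```

```text
14.9667 [ 0.54363553 -0.19849101  0.08020095] [-3.77045229 -0.05956799  3.52927826] 0.19665420625424898 29.99971540644765 0.13064986523684552
```

View pics/f.png

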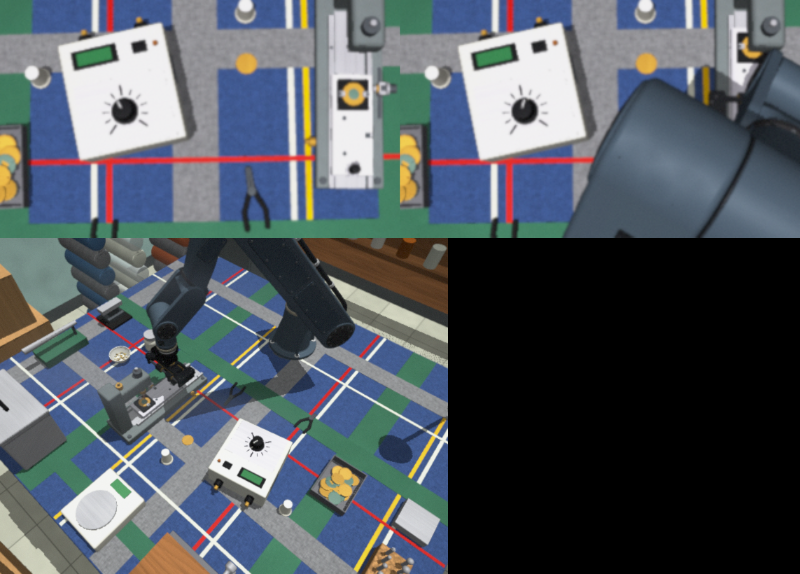

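The dial is on the first tick past 5, the bystanders haven't moved and the disc is near the electrode. Some push remains (about -4 N), so I'll relax a little more.

send_rows:
  plan:
    - [255, 0.0007, 0, 0, 0]
    - [255, 0.0005, 0, 0, 0]
    - [255, 0, 0, 0, 0]
    - [255, 0, 0, 0, 0]
    - [255, 0, 0, 0, 0]
    - [255, 0, 0, 0, 0]
    - [255, 0, 0, 0, 0]
    - [255, 0, 0, 0, 0]

```text
time_s: 15.68
position: [0.5432, -0.1985, 0.0803]
tcp_rot: [[-0.999, 0.036, 0.001], [0.036, 0.999, 0.0], [-0.001, 0.0, -1.0]]
force: [0.9, 3.4, 0.9]
opening: 0.197
grasp_force: 30.0
```

send_rows:
  plan:
    - [255, 0, 0, 0, 0]
    - [255, 0, 0, 0, 0]
    - [255, 0, 0, 0, 0]
    - [255, 0, 0, 0, 0]

```text
time_s: 16.02
position: [0.5431, -0.1986, 0.0803]
tcp_rot: [[-0.999, 0.036, 0.001], [0.036, 0.999, 0.0], [-0.001, 0.0, -1.0]]
force: [2.9, 4.2, -0.5]
opening: 0.197
grasp_force: 30.0
```

```bash
python3 -c "
from rig import *
print(hand_in())"
```

```text
the job is handed in; nothing more can be done
None
```

I set the dial to 6 (measured 2.83 rad), then pushed the slide in until the ball settled in the notch. I handed in at about 16 s with the handle still gripped and the slide at rest; nothing on the bench had moved as far as the pictures showed.

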